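# Fit the lamp module onto its microscope port

### The job

Fit the white lamp module to the microscope's port: lift the orange cover off the two steel pegs and stand it upright in the grey tray, then slide the lamp along its bed, without lifting it, until the pegs are fully home in its sockets and its face is flush with the port wall. Finally swing the red latch arm fully shut across the back of the lamp. Do not knock over the blue or the amber bottle.

Things in the scene. Friction and masses are not known exactly. Their poses are not given: they have to be found in the camera images.
- dock: Fixed lamp dock. Origin at table level below the middle of the port wall's face; x points along the bed into the wall (the way the lamp slides), y left, z up. Grey bed, x=-250 to 0 mm, 180 wide, top at z=12. White wall x=0 to 70, 150 wide, top z=102, black tubes behind to x=150. Black fences, top z=32: 105 mm apart from x=-70 to 0, flaring to 159 apart at x=-250.
- dock_seat (a point): Point on the port wall's face midway between the two steel pegs, 49.5 mm above the table, axes as the dock's. Pegs at y=+30 and -30 mm here point to -x: 14 mm diameter, 25 long, the last 12 mm tapered to 6. The lamp is home when lamp_front meets this point.
- lamp: Loose white lamp module, 100 x 100 x 75 mm (x, y, z), about 0.7 kg, on the bed between the fences. Origin at the centre of its underside, x towards its aluminium front plate, which has two 17 mm sockets, 28 deep, at y=+30 and -30, 37.5 above the underside. A black rubber pad in the middle of its rear face is the place to push.
- lamp_front (a point): Centre of the lamp's front face, 50 mm ahead of its origin and 37.5 above its underside.
- lamp_rear (a point): Centre of the lamp's rear face, 50 mm behind its origin and 37.5 above its underside.
- cover: Loose orange peg cover, 40 x 96 x 62 mm (x, y, z), hollow, open below and towards +x, standing on the bed over the pegs against the wall; lifts straight up. On top a solid grip rib 36 long (x), 18 thick (y), 30 tall, its top 92 above the underside. Origin at the centre of its underside.
- cover_grip (a point): Middle of the cover's grip rib, 80 mm above its underside.
- tray: Fixed grey open tray, 200 x 150 x 35 mm (x, y, z), walls and floor about 4 mm. Origin at the centre of its underside. It stands to the left or the right of the dock.
- latch_arm (a joint): Angle of the red latch arm about its upright hinge left of the bed, rad: 0 = shut (points along dock -y, across the back of the seated lamp), 1.57 = points along dock -x; grows as it opens outwards (clockwise from above), at most 2.3. Stays where it is left. Cannot shut unless the lamp is home.
- latch_hinge (a point): On the latch's hinge axis at mid height of the arm (48 mm above the table), at x=-109, y=75 mm in the dock. The arm is 14 mm thick, 20 tall (38 to 58 above the table) and reaches 100 mm from the axis.
- latch_pin (a point): Middle of the upright black pin (12 mm diameter, 57 to 91 mm above the table) on the arm, 90 mm from the hinge axis.
- blue_bottle: Blue bottle, 56 mm diameter, 140 tall, origin at the centre of its underside: leave standing.
- amber_bottle: Amber bottle, 36 mm diameter, 85 tall, origin at the centre of its underside: leave standing.
Things that resemble listed ones, but are neither listed nor needed, are in the scene too. There is more than one size of the cover; the job needs the larger.

How it is judged:
On the way, in this order (a step that is already met when the one before it is completed fails the run):
1. the orange cover stands in the tray, let go (x of cover in the frame of tray between -0.1 and 0.1 m and y of cover in the frame of tray between -0.075 and 0.075 m and z of cover in the frame of tray below 0.015 m and angle between cover's own z axis and vertical below 0.2 rad and contact force between the fingers and cover below 0.3 N), for 0.2 s.
2. the lamp is fully home on the pegs (x of lamp_front in the frame of dock_seat above -0.004 m and y of lamp_front in the frame of dock_seat between -0.004 and 0.004 m and z of lamp_front in the frame of dock_seat between -0.004 and 0.004 m and angle between the x axis of lamp and the x axis of dock, either way round below 0.05 rad), for 0.2 s.
3. the latch is shut (value of joint latch_arm below 0.12 rad), for 0.2 s.
At the end, for the whole second after the job is handed in: The cover stands upright (within 11 degrees) on the tray's floor; the lamp's front face is within 4 mm of the port wall, centred within 4 mm sideways and in height and square within 0.05 rad; the latch arm is within 0.12 rad of shut; cover and lamp are at rest (all of step 2 and x of cover in the frame of tray between -0.1 and 0.1 m and y of cover in the frame of tray between -0.075 and 0.075 m and z of cover in the frame of tray below 0.015 m and angle between cover's own z axis and vertical below 0.2 rad and value of joint latch_arm below 0.12 rad and linear speed of each of lamp, cover below 0.02 m/s); the robot touches nothing.
It fails at once if the lamp is lifted more than 20 mm off the bed (z of lamp in the frame of dock above 0.032 m).
It fails at once if the blue bottle is knocked over (angle between blue_bottle's own z axis and vertical above 0.6 rad).
It fails at once if the amber bottle is knocked over (angle between amber_bottle's own z axis and vertical above 0.6 rad).
It also fails if it takes over 62 s, if anything falls off the work surface, if the arm or the gripper's body presses on something with over 40 N, if the wrist force passes 120 N, or if a joint passes its speed limit or range.

### The arm

A 6-joint arm with a two-finger parallel gripper is mounted at the origin on the work surface. World frame = base frame: x ahead of the robot, y to its left, z up, the work surface at z = 0. Lengths are in m, angles in rad, forces in N, time in s.
With the tool pointing down it reaches from about 0.35 to 0.975 m from the base axis. Payload 4.9 kg.
Tool frame: the origin (TCP) lies at the very end of the fingers, on their centre line; the grasp point (between the pads) lies 19 mm behind it; z points along the fingers, y is the line along which they close (so a half turn about z gives the same grasp; the last joint's range is limited). The gripper opens to 85 mm and grips with 20 to 120 N. Pads are 22 mm wide; open, the fingers measure 114 mm over their backs; the gripper's body (76 mm by 85 mm) begins 54 mm behind the grasp point. The pads swing forward as they close: fully open they stand 13 mm farther back than shut.
Start: joints at [-1.44, 0.053, 1.613, -0, 1.476, -0.119], TCP at [0.155, -0.606, 0.231] pointing down, gripper open.
Joint ranges: [-3.01, 3.01], [-1.01, 2.22], [0.06, 2.58], [-1.02, 4.17], [0.09, 2.62], [-3.14, 3.14]. Speed limits (rad/s): [2.57, 2.57, 3.14, 3.14, 3.14, 3.14].

### API

Orientations are given as a rotation vector (axis times angle).
In Python, from station import get_obs, get_image, get_calibration, finish_job gives the robot as it stands.
- The arm moves only by the tool servo_tool, never from a script. Its argument "increments" is a list of rows, each a list of 5 numbers: the opening, from 0 (shut) to 1 (fully open), then the shift along the tool's x, y, z in mm, then the turn about the tool's z in degrees. In form: [[jaw, tx, ty, tz, spin], ...]. A call has 1 to 12 rows; each row shifts and turns the commanded pose from where the row before left it, along the tool's axes as they then stand; what a row does not reach is not made up. A row lasts 1/8 s, in which the tool goes at most 62.5 mm and 10.7 degrees, less where a joint would pass 70% of its speed; a pose out of reach is approached as far as the arm can. A call is refused whole if a number of a shift passes 62.5 or a number of a turn 10.7, either way. A call with a gripper value outside its range is refused whole. The fingers move at their own pace and stop on an object; "force" is the grip in N (left out, the last holds). Time passes only in rows, so rows that do not move let the fingers close. It gives the time, the measured TCP pose, the force, the opening and the grip force at its end, in the units of the state.
- get_obs(): the state, without advancing time (a new reading comes with each control period).
- get_image(name): name is "side" or "top" or "wrist"; returns the picture (420x560x3 uint8, red, green, blue); there is no depth.
- get_calibration(name): a dict with "fx", "fy", "cx", "cy" (pixels), "R" (3x3) and "t" (3): a world point X has camera coordinates R X + t; the wrist camera has in their place "mount" (4x4, takes a point from camera to tool coordinates, whose origin is the TCP and whose axes are the flange's). Camera axes: x right, y down, z forward; pixel columns grow to the right and rows downward; lengths in m; the calibration is good to about 2 mm. A picture is of the moment at which its call begins: read the wrist's pose just before it. get_calibration takes no time and is no camera call.
- finish_job(): hands the job in; it is judged then, once.
The state is a dict: "t": time; "q": joint angles; "dq": joint speeds; "effort": joint torques, N m; "tool_pos": TCP position; "tool_rot": TCP orientation; "contact_force": force on the tool from outside, world axes, zero at the start; "wrist_torque": the same for the moment, N m; "opening": finger opening in m; "grip_force": force on a finger pad.
Only numpy, scipy, OpenCV 4.12 (cv2) and the standard library are available. Lean on these libraries where they do the work, as an engineer would, in place of code of your own. Each camera call takes 0.05 s, during which the arm holds its last target. There are 200 camera calls.

## Working session

There is one attempt and no reset: what is moved stays moved. The work goes in short steps, Python scripts to look and compute and a tool call to move; the robot and the scene stay as the last step left them, time stands still between calls to the robot, and variables do not carry over. Pictures are saved under pics/ and viewed, at most 12 in all, crops included, and the job is handed in when it is done.

Besides the shell and the picture viewer there is one more tool, called after "Call:" as name(argument=value, ...), one argument or row to a line, values as JSON. servo_tool: Moves the arm, as the interface text tells. Its arguments: {"type":"object","properties":{"increments":{"type":"array"},"force":{"type":"number"}},"required":["increments"]}

```bash
mkdir -p pics; ls
python3 - <<'E'
from station import *
import cv2,numpy as np
for n in ["side","top"]:
    im=get_image(n); cv2.imwrite(f"pics/{n}0.png",im[:,:,::-1])
    c=get_calibration(n); print(n,{k:np.round(v,4).tolist() for k,v in c.items()})
print(get_calibration("wrist")); o=get_obs(); print(o["t"],o["tool_pos"],o["tool_rot"],o["opening"])
E
```

```text
pics
side {'fx': 410.0801, 'fy': 410.0801, 'cx': 276.6304, 'cy': 210.5901, 'R': [[-0.9537, -0.3008, 0.0073], [-0.1636, 0.498, -0.8516], [0.2526, -0.8134, -0.5241]], 't': [0.5516, 0.149, 0.7703]}
top {'fx': 442.6009, 'fy': 442.6009, 'cx': 272.2254, 'cy': 213.3873, 'R': [[-0.0245, -0.9997, -0.0055], [-0.9766, 0.0251, -0.2137], [0.2138, 0.0002, -0.9769]], 't': [0.0052, 0.6085, 1.1268]}
{'fx': 364.9779903538708, 'fy': 364.9779903538708, 'cx': 276.76098960978163, 'cy': 208.7267766721283, 'mount': array([[-3.56117178e-04, -9.53217590e-01, -3.02284799e-01,
         7.80682955e-02],
       [ 9.99998881e-01, -7.78727236e-04,  1.27753602e-03,
         1.03241976e-04],
       [-1.45316721e-03, -3.02284006e-01,  9.53216800e-01,
        -1.42142227e-01],
       [ 0.00000000e+00,  0.00000000e+00,  0.00000000e+00,
         1.00000000e+00]])}
0.1 [ 0.15442434 -0.60501293  0.23013531] [-3.11517492e+00 -3.91166123e-01  3.45434624e-05] 0.08559395712458064
```

View pics/top0.png

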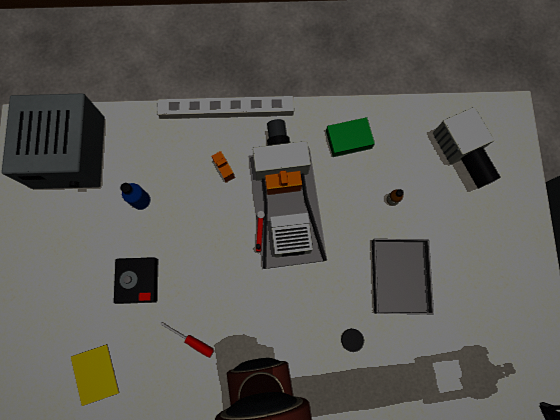

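View pics/side0.png

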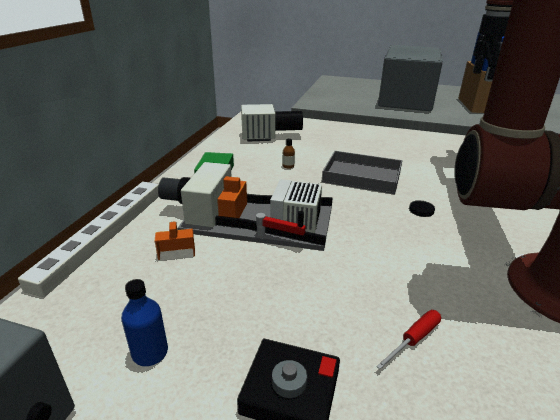

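The dock is in the middle, with its bed around (292,215) in the top view and the tray at (401,276). There are two orange covers. The one at (283,181) stands on the bed against the wall and is larger. The one at (223,166) is loose on the table and smaller. So the first fits the description. There are also two white lamps: (292,233) is on the bed and is the one meant, while (462,135) is a lookalike. An enlarged crop should confirm this.

```bash
cat > h.py <<'E'
import numpy as np,cv2
from station import *
from scipy.spatial.transform import Rotation as Ro
C={n:get_calibration(n) for n in ("top","side","wrist")}
def cam(n,obs=None):
    c=C[n]
    if n!="wrist": return c["R"].T,-c["R"].T@c["t"]
    R=Ro.from_rotvec(obs["tool_rot"]).as_matrix();m=c["mount"]
    return R@m[:3,:3],R@m[:3,3]+np.array(obs["tool_pos"])
def ray(n,u,v,obs=None):
    c=C[n];R,o=cam(n,obs);d=R@np.array([(u-c["cx"])/c["fx"],(v-c["cy"])/c["fy"],1.]);return o,d/np.linalg.norm(d)
def plane(n,u,v,z,obs=None):
    o,d=ray(n,u,v,obs);return o+d*(z-o[2])/d[2]
def tri(rays):
    A=sum(np.eye(3)-np.outer(d,d) for o,d in rays);b=sum((np.eye(3)-np.outer(d,d))@o for o,d in rays)
    return np.linalg.solve(A,b)
def proj(n,X,obs=None):
    c=C[n];R,o=cam(n,obs);p=R.T@(np.array(X)-o);return p[0]/p[2]*c["fx"]+c["cx"],p[1]/p[2]*c["fy"]+c["cy"]
def snap(n,name):
    o=get_obs();im=get_image(n)[:,:,::-1].copy();cv2.imwrite(f"pics/{name}.png",im);return im,o
E
python3 - <<'E'
from h import *
t=cv2.imread("pics/top0.png");s=cv2.imread("pics/side0.png")
a=cv2.resize(t[110:280,200:345],None,fx=3.5,fy=3.5,interpolation=cv2.INTER_CUBIC)[:595]
b=cv2.resize(s[150:270,150:350],None,fx=1.45,fy=1.45)
o=np.zeros((595,800,3),np.uint8);o[:a.shape[0],:a.shape[1]]=a;o[:b.shape[0],510:800]=b[:,:290]
cv2.imwrite("pics/crop0.png",o)
for n,im in(("top",t),("side",s)):
    h=cv2.cvtColor(im,cv2.COLOR_BGR2HSV)
    m=cv2.inRange(h,(5,150,60),(18,255,255))
    for c in cv2.findContours(m,0,1)[0]:
        if cv2.contourArea(c)>25: print(n,cv2.minAreaRect(c))
for u,v in((372,240),(430,240),(434,313),(373,311)): print("tray",plane("top",u,v,.035))
for u,v in((258,146+20),(310,166)):print("wall",plane("top",u,v,.1))
for u,v in((264,268),(326,260)):print("bed",plane("top",u,v,.012))
E
```

```text
top ((282.96923828125, 178.75384521484375), (16.124513626098633, 35.72200012207031), 82.87498474121094)
top ((225.45285034179688, 170.41510009765625), (11.461173057556152, 11.07265853881836), 60.945396423339844)
top ((218.43077087402344, 158.2538604736328), (12.279437065124512, 11.163125991821289), 60.2551155090332)
side ((174.00442504882812, 239.41378784179688), (35.51169204711914, 38.123268127441406), 83.48019409179688)
side ((232.42681884765625, 196.65853881835938), (28.601768493652344, 40.08665084838867), 6.340191841125488)
side ((288.5, 149.0), (6.0, 9.0), 90.0)
tray [ 0.53387768 -0.28022305  0.035     ]
tray [ 0.52987014 -0.43799363  0.035     ]
tray [ 0.33599801 -0.42898325  0.035     ]
tray [ 0.34505816 -0.26912336  0.035     ]
wall [0.73178502 0.02479482 0.1       ]
wall [ 0.7281133  -0.11438228  0.1       ]
bed [0.46732501 0.01623986 0.012     ]
bed [ 0.48500251 -0.15490379  0.012     ]
```

View pics/crop0.png

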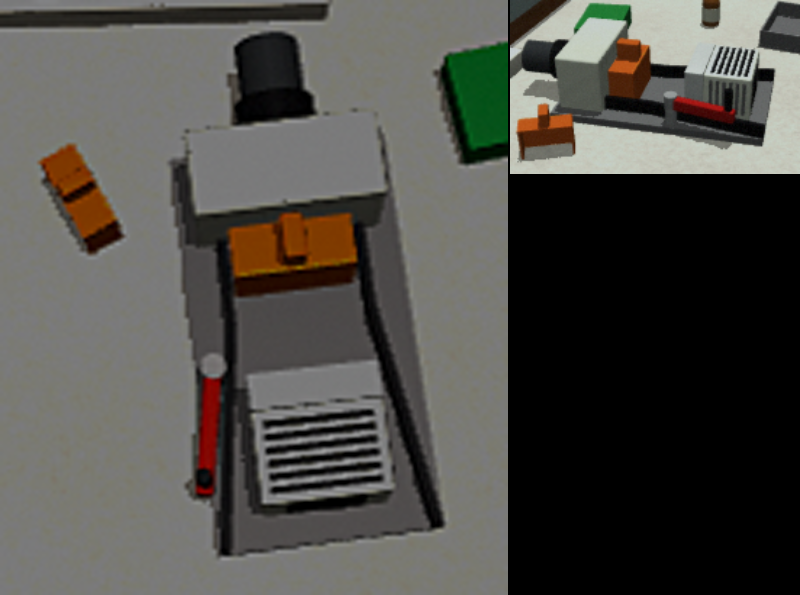

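The crop confirms it: the larger cover with its grip rib stands against the wall of the dock at top (283,181). The lamp behind it is on the bed, the latch is open along -x with its pin at about (258,246), and the dock is turned a few degrees. I'll move the wrist camera above the dock next.

Call:
servo_tool(
  increments=[
    [1,51,-33,-4,0],
    [1,51,-33,-4,0],
    [1,51,-33,-4,0],
    [1,51,-33,-4,0],
    [1,51,-33,-4,0],
    [1,51,-33,-4,0],
    [1,51,-33,-4,0],
    [1,51,-33,-4,0],
    [1,51,-33,-4,0],
    [1,51,-33,-4,0],
    [1,51,-33,-4,0],
    [1,51,-33,-4,8],
  ],
)

```text
t: 1.6
tool_pos: [0.6505, -0.0688, 0.2789]
tool_rot: [3.137, 0.167, -0.001]
contact_force: [0.4, -0.1, 1.1]
opening: 0.0853
grip_force: 0.0
```

Run:
```python
from h import *
im,o=snap("wrist","w1"); print(o["t"],o["tool_pos"],o["tool_rot"],np.round(o["dq"],2))
```

```text
1.6 [ 0.65052491 -0.06883665  0.2788534 ] [ 3.13713424e+00  1.67187833e-01 -1.13480228e-03] [ 0.68  0.64 -0.72 -0.    0.08  1.81]
```

View pics/w1.png

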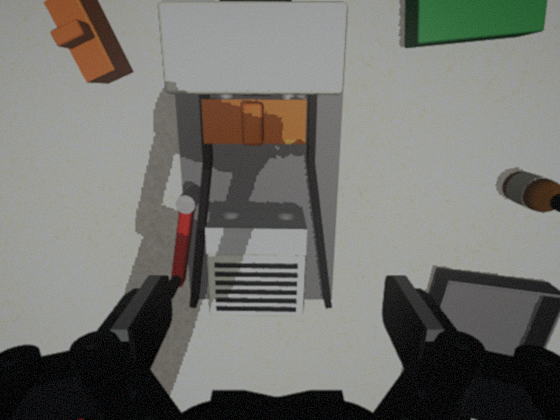

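The view shows the wall's top front edge running from (164,93) to (343,92). The rib is at (253,122), the latch pin at (175,285) and the lamp body around (257,265). I'll settle the arm and measure.

Call:
servo_tool(
  increments=[
    [1,0,0,0,0],
    [1,0,0,0,0],
    [1,0,0,0,0],
  ],
)

```text
t: 2.02
tool_pos: [0.6489, -0.0717, 0.2792]
tool_rot: [3.137, 0.171, -0.0]
contact_force: [-0.2, 1.3, 0.5]
opening: 0.0854
grip_force: 0.0
```

Run:
```python
from h import *
im,o=snap("wrist","w2"); print(o["t"],o["tool_pos"],o["tool_rot"],np.round(o["dq"],2))
a=cv2.resize(im[70:320,150:350],None,fx=3,fy=3,interpolation=cv2.INTER_CUBIC)
a=a[:600]
b=np.zeros((600,800,3),np.uint8);b[:,:600]=a
c=cv2.resize(im[265:320,150:210],None,fx=3,fy=3,interpolation=cv2.INTER_CUBIC);b[:165,600:780]=c
cv2.imwrite("pics/crop2.png",b)
```

```text
2.025 [ 0.6489188  -0.07173077  0.27922744] [ 3.13684349e+00  1.70581877e-01 -3.84485546e-04] [-0. -0. -0.  0. -0.  0.]
```

View pics/crop2.png

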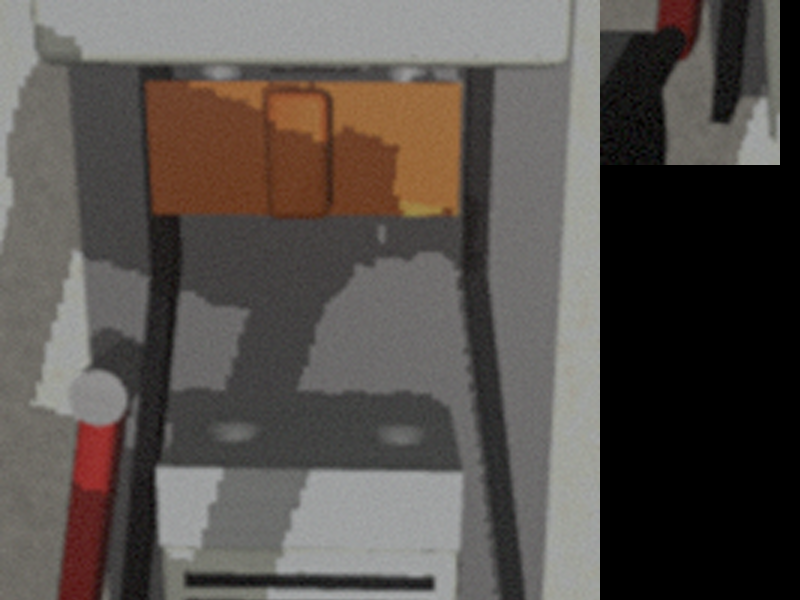

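Run:
```python
from h import *
o=get_obs()
P=lambda x,y,z:plane("wrist",150+x/3,70+y/3,z,o)
def show(n,a,b):
    d=b-a; print(n,np.round(a,4),np.round(b,4),"len",round(np.linalg.norm(d),4),"normal yaw deg",round(np.degrees(np.arctan2(d[0],-d[1])),2))
show("wall",P(38,61,.102),P(570,64,.102))
show("lampfront",P(158,468,.087),P(461,468,.087))
show("coverfront",P(152,215,.074),P(461,215,.074))
show("ribtop near",P(268,217,.104),P(330,217,.104)); show("ribtop far",P(266,90,.104),P(330,90,.104))
show("lampfrontbot..fence R/L z32 at wall",P(148,80,.032),P(480,80,.032))
print("hinge top?",P(97,396,.06),P(97,396,.07))
# two-view heights: rib centre from top (crop0 /3.5 +(200,110)) and wrist
top=lambda x,y:ray("top",200+x/3.5,110+y/3.5)
w=lambda x,y:ray("wrist",150+x/3,70+y/3,o)
for n,a,b in(("rib nearmid",(294,263),(299,217)),("rib farmid",(290,213),(298,90)),("wall L",(193,213),(38,61)),("wall R",(387,190),(570,64)),("hinge",(212,365),(97,396)),("lampFL",(247,377),(158,468)),("lampFR",(380,362),(461,468))):
    print(n,np.round(tri([top(*a),w(*b)]),4))
pin=(204,478)
for z in(.091,.08):print("pin",plane("top",200+pin[0]/3.5,110+pin[1]/3.5,z))
ti=[plane("top",u,v,.035) for u,v in((372,240),(430,240),(434,313),(373,311))];print("tray c",np.mean(ti,0))
```

```text
wall [0.7185 0.0309 0.102 ] [ 0.7337 -0.116   0.102 ] len 0.1477 normal yaw deg 5.89
lampfront [ 0.5959 -0.0052  0.087 ] [ 0.6065 -0.1032  0.087 ] len 0.0986 normal yaw deg 6.17
coverfront [0.6754 0.0029 0.074 ] [ 0.6859 -0.0937  0.074 ] len 0.0972 normal yaw deg 6.19
ribtop near [ 0.6829 -0.036   0.104 ] [ 0.6848 -0.0537  0.104 ] len 0.0178 normal yaw deg 6.19
ribtop far [ 0.7177 -0.0327  0.104 ] [ 0.7196 -0.0504  0.104 ] len 0.0178 normal yaw deg 6.2
lampfrontbot..fence R/L z32 at wall [0.7146 0.0143 0.032 ] [ 0.7268 -0.0979  0.032 ] len 0.1129 normal yaw deg 6.2
hinge top? [0.6094906  0.02157971 0.06      ] [0.6127301  0.01923246 0.07      ]
rib nearmid [ 0.6812 -0.0437  0.0845]
rib farmid [ 0.7183 -0.0412  0.0943]
wall L [0.7187 0.0324 0.0982]
wall R [ 0.7337 -0.1165  0.0976]
hinge [0.6086 0.0218 0.0576]
lampFL [ 0.5935 -0.0048  0.0814]
lampFR [ 0.6031 -0.1057  0.0775]
pin [0.5157095  0.02820171 0.091     ]
pin [0.51727589 0.02857327 0.08      ]
tray c [ 0.436201   -0.35408082  0.035     ]
```

Call:
servo_tool(
  increments=[
    [1,27,-11,20,0],
    [1,28,-12,20,0],
    [1,0,0,60,0],
    [1,0,0,60,0],
    [1,0,0,30,0],
    [1,0,0,10,0],
    [1,0,0,0,0],
    [1,0,0,0,0],
  ],
)

```text
t: 3.08
tool_pos: [0.7034, -0.0422, 0.0823]
tool_rot: [3.136, 0.172, 0.007]
contact_force: [1.2, 0.2, 0.3]
opening: 0.0854
grip_force: 0.0
```

Call:
servo_tool(
  increments=[
    [0,0,0,0,0],
    [0,0,0,0,0],
    [0,0,0,0,0],
    [0,0,0,0,0],
    [0,0,0,0,0],
    [0,0,0,0,0],
  ],
  force=60,
)

```text
t: 3.82
tool_pos: [0.702, -0.0417, 0.0795]
tool_rot: [3.137, 0.173, 0.001]
contact_force: [-0.9, -0.5, 1.0]
opening: 0.0171
grip_force: 58.9
```

Call:
servo_tool(
  increments=[
    [0,0,0,-10,0],
    [0,0,0,-25,0],
    [0,0,0,-40,0],
    [0,0,0,-40,0],
    [0,0,0,-20,0],
    [0,0,0,0,0],
    [0,0,0,0,0],
  ],
)

```text
t: 4.7
tool_pos: [0.7007, -0.0415, 0.2117]
tool_rot: [-3.136, -0.173, 0.006]
contact_force: [0.1, -0.3, -2.2]
opening: 0.0169
grip_force: 58.6
```

Run:
```python
from h import *
im,o=snap("side","s2");im2,_=snap("top","t2");print(o["tool_pos"],o["opening"])
cv2.imwrite("pics/c3.png",np.hstack([cv2.resize(im[100:300,130:430],(450,300)),cv2.resize(im2[100:340,180:460],(350,300))]))
```

```text
[ 0.70066584 -0.04149605  0.2117249 ] 0.016908761232896353
```

View pics/c3.png

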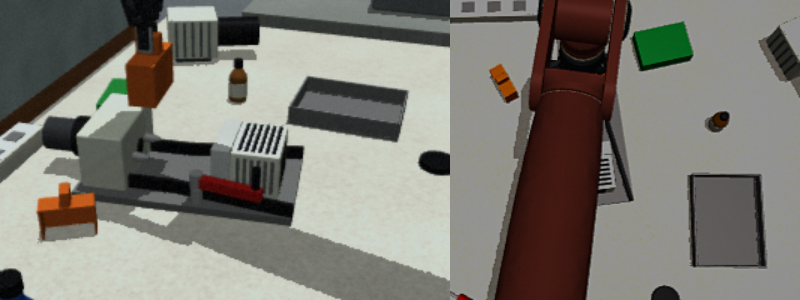

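The side view shows the cover lifted clear and upright at about (150,75) in the crop, with the pegs uncovered. Next I'll move it over the tray and check the tray's height from two views.

Call:
servo_tool(
  increments=[
    [0,-20,19,0,0],
    [0,-37,35,0,0],
    [0,-40,38,0,0],
    [0,-40,38,0,0],
    [0,-40,38,0,0],
    [0,-40,38,0,0],
    [0,-40,38,0,0],
    [0,-27,25,0,0],
    [0,-14,13,0,0],
    [0,0,0,0,0],
    [0,0,0,0,0],
  ],
)

```text
t: 6.18
tool_pos: [0.4372, -0.3538, 0.2139]
tool_rot: [-3.136, -0.175, -0.0]
contact_force: [0.6, -0.4, -1.8]
opening: 0.0171
grip_force: 58.6
```

Run:
```python
from h import *
o=get_obs();print(o["tool_pos"],o["tool_rot"],o["opening"])
P=[]
for a,b in(((372,240),(323,175)),((430,240),(337,151)),((434,313),(403,162)),((373,311),(399,193))):
    p=tri([ray("top",*a),ray("side",*b)]);P.append(p);print(np.round(p,4))
print(np.mean(P,0))
```

```text
[ 0.4372386  -0.35376813  0.2138861 ] [-3.13570034e+00 -1.74657224e-01 -4.48005983e-05] 0.01713232086472864
[ 0.5353 -0.2834  0.0212]
[ 0.5279 -0.4401  0.0295]
[ 0.3328 -0.4326  0.0246]
[ 0.3369 -0.2754  0.005 ]
[ 0.43320659 -0.35787762  0.02006593]
```

Call:
servo_tool(
  increments=[
    [0,0,0,20,0],
    [0,0,0,45,0],
    [0,0,0,45,0],
    [0,0,0,20,0],
    [0,0,0,6,0],
    [0,0,0,2,0],
    [0,0,0,2,0],
    [0,0,0,0,0],
    [0,0,0,0,0],
  ],
)

```text
t: 7.3
tool_pos: [0.4369, -0.3551, 0.0751]
tool_rot: [3.136, 0.173, 0.001]
contact_force: [-0.4, 1.3, -1.4]
opening: 0.0168
grip_force: 58.6
```

Call:
servo_tool(
  increments=[
    [0,0,0,1,0],
    [0,0,0,1,0],
    [0,0,0,1,0],
    [0,0,0,0,0],
    [0,0,0,0,0],
  ],
)

```text
t: 7.92
tool_pos: [0.4366, -0.3548, 0.0715]
tool_rot: [3.137, 0.173, 0.0]
contact_force: [-1.0, -0.4, 1.1]
opening: 0.0172
grip_force: 59.0
```

Call:
servo_tool(
  increments=[
    [0.3,0,0,0,0],
    [0.6,0,0,0,0],
    [1,0,0,0,0],
    [1,0,0,0,0],
    [1,0,0,0,0],
    [1,0,0,0,0],
    [1,0,0,-20,0],
    [1,0,0,-50,0],
    [1,0,0,-60,0],
    [1,0,0,-50,0],
    [1,0,0,0,0],
    [1,0,0,0,0],
  ],
)

```text
t: 9.43
tool_pos: [0.4365, -0.3547, 0.252]
tool_rot: [3.136, 0.173, 0.001]
contact_force: [0.5, -0.9, -0.1]
opening: 0.0856
grip_force: 0.0
```

Run:
```python
from h import *
im,o=snap("wrist","w4");im2,_=snap("top","t4");print(o["t"],o["tool_pos"],o["tool_rot"],np.round(o["dq"],2))
t=cv2.resize(im2[120:280,230:340],None,fx=3.6,fy=3.6,interpolation=cv2.INTER_CUBIC)
b=np.zeros((576,800,3),np.uint8);b[:,:396]=t;b[:300,400:800]=cv2.resize(im,(400,300));
s,_=snap("side","s4");b[300:576,400:800]=cv2.resize(s[120:258,210:410],(400,276),interpolation=cv2.INTER_CUBIC)
cv2.imwrite("pics/c4.png",b)
```

```text
9.425 [ 0.43653792 -0.35467176  0.25203064] [3.13607797e+00 1.73009699e-01 1.00311522e-03] [-0.    0.03  0.04 -0.   -0.   -0.  ]
```

View pics/c4.png

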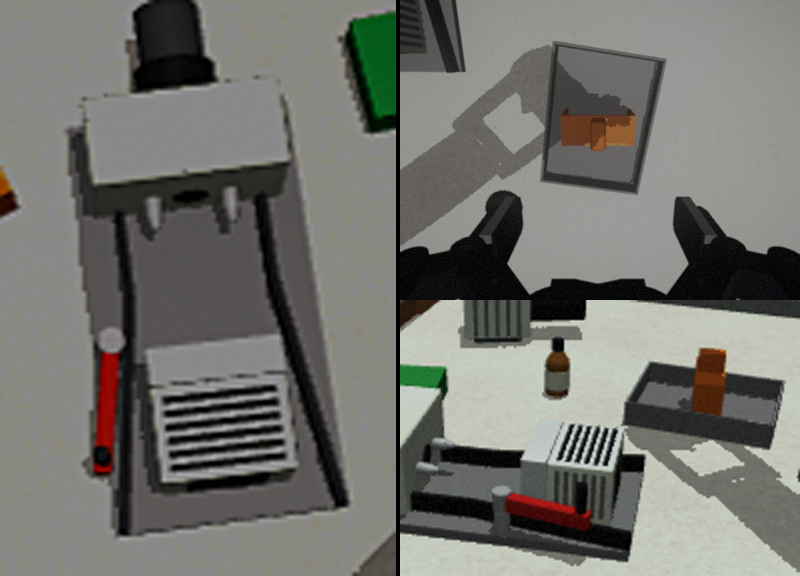

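The cover stands upright in the tray: wrist crop (598,130), side crop (710,380). Both bottles are standing. Next I'll take the closed fingers behind the lamp.

Call:
servo_tool(
  increments=[
    [0,4,-22,0,0],
    [0,8,-47,0,0],
    [0,9,-50,0,0],
    [0,9,-50,0,0],
    [0,8,-50,0,0],
    [0,6,-40,0,0],
    [0,3,-22,20,0],
    [0,0,0,50,0],
    [0,0,0,60,0],
    [0,0,0,60,0],
    [0,0,0,27,0],
    [0,0,0,0,0],
  ],
)

```text
t: 11.08
tool_pos: [0.4491, -0.0685, 0.0311]
tool_rot: [-3.134, -0.174, 0.011]
contact_force: [-0.4, 0.2, 0.2]
opening: 0.0
grip_force: 0.0
```

Run:
```python
from h import *
o=get_obs();R=Ro.from_rotvec(o["tool_rot"]).as_matrix()
print(o["tool_pos"],R.T@(np.array([.5018,-.0648,.0495])-o["tool_pos"]),R.T@(np.array([.6267,-.0531,.0495])-o["tool_pos"]),np.degrees(np.arctan2(R[1,0],R[0,0])))
```

```text
[ 0.44911326 -0.06853471  0.03108216] [ 0.05264832  0.00204745 -0.01878882] [ 0.17807326  0.00422063 -0.01966211] 6.345526279977649
```

Call:
servo_tool(
  increments=[
    [0,15,3,-6,0],
    [0,15,0,0,0],
    [0,10,0,0,0],
    [0,10,0,0,0],
    [0,10,0,0,0],
    [0,10,0,0,0],
    [0,10,0,0,0],
    [0,10,0,0,0],
    [0,10,0,0,0],
    [0,10,0,0,0],
    [0,5,0,0,0],
    [0,0,0,0,0],
  ],
)

```text
t: 12.58
tool_pos: [0.5673, -0.0604, 0.0402]
tool_rot: [-3.137, -0.173, -0.0]
contact_force: [-0.6, 0.2, -0.3]
opening: 0.0002
grip_force: 0.0
```

Run:
```python
from h import *
im,o=snap("wrist","w5");im2,_=snap("top","t5");print(o["t"],o["tool_pos"],np.round(o["dq"],2))
s,_=snap("side","s5")
b=np.zeros((600,800,3),np.uint8);b[:300,:400]=cv2.resize(im,(400,300));b[:300,400:]=cv2.resize(im2[120:280,200:413],(400,300),interpolation=cv2.INTER_CUBIC)
b[300:,:400]=cv2.resize(s[130:265,170:350],(400,300),interpolation=cv2.INTER_CUBIC)
cv2.imwrite("pics/c5.png",b)
```

```text
12.575 [ 0.56725894 -0.06037261  0.0401626 ] [-0.   -0.01  0.01  0.   -0.01 -0.  ]
```

View pics/c5.png

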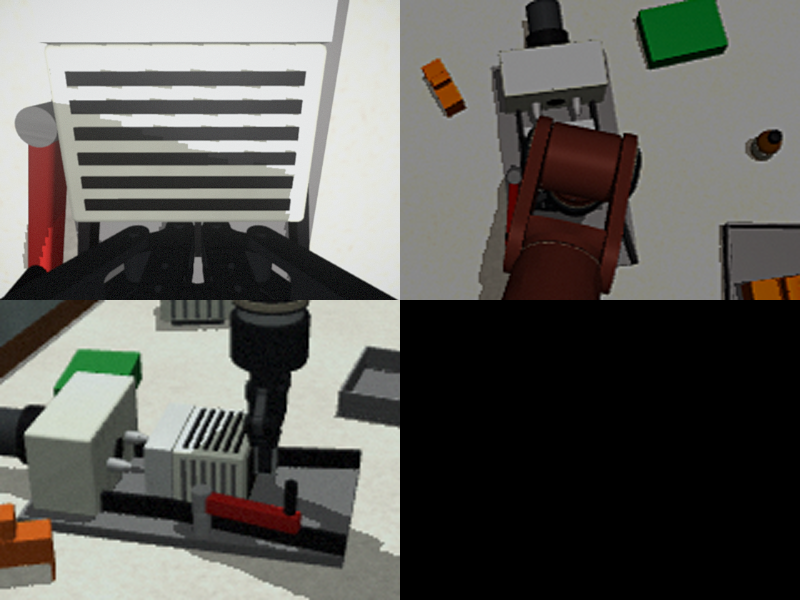

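The lamp moves squarely, with its slots parallel to the tool in the wrist view. The side view shows the pegs about 25 mm from its front plate. I'll push on more slowly.

Call:
servo_tool(
  increments=[
    [0,5,0,0,0],
    [0,5,0,0,0],
    [0,5,0,0,0],
    [0,5,0,0,0],
    [0,5,0,0,0],
    [0,3,0,0,0],
    [0,3,0,0,0],
    [0,0,0,0,0],
  ],
)

```text
t: 13.72
tool_pos: [0.5976, -0.0572, 0.0402]
tool_rot: [-3.137, -0.173, 0.001]
contact_force: [-2.9, -0.5, 1.2]
opening: -0.0002
grip_force: 0.0
```

Call:
servo_tool(
  increments=[
    [0,3,0,0,0],
    [0,3,0,0,0],
    [0,2,0,0,0],
    [0,2,0,0,0],
    [0,0,0,0,0],
    [0,0,0,0,0],
  ],
)

```text
t: 14.48
tool_pos: [0.6079, -0.056, 0.0402]
tool_rot: [-3.137, -0.173, -0.001]
contact_force: [-2.5, -0.9, -0.6]
opening: -0.0001
grip_force: 0.0
```

Call:
servo_tool(
  increments=[
    [0,2,0,0,0],
    [0,2,0,0,0],
    [0,2,0,0,0],
    [0,2,0,0,0],
    [0,0,0,0,0],
    [0,0,0,0,0],
  ],
)

```text
t: 15.22
tool_pos: [0.6114, -0.0553, 0.0387]
tool_rot: [-3.136, -0.173, 0.018]
contact_force: [-16.6, -2.4, 5.2]
opening: -0.0
grip_force: 0.0
```

Call:
servo_tool(
  increments=[
    [0,3,0,0,0],
    [0,0,0,0,0],
    [0,0,0,0,0],
  ],
)

```text
t: 15.6
tool_pos: [0.611, -0.0551, 0.0367]
tool_rot: [-3.135, -0.172, 0.03]
contact_force: [-24.8, -4.1, 3.8]
opening: 0.0004
grip_force: 0.0
```

Run:
```python
from h import *
im,o=snap("wrist","w6");print(o["t"],o["tool_pos"],o["contact_force"])
s,_=snap("side","s6")
b=np.zeros((300,800,3),np.uint8);b[:,:400]=cv2.resize(im,(400,300))
b[:,400:]=cv2.resize(s[160:250,180:300],(400,300),interpolation=cv2.INTER_CUBIC)
cv2.imwrite("pics/c6.png",b)
```

```text
15.6 [ 0.61102084 -0.05514087  0.03667855] [-24.79679819  -4.05173616   3.81116095]
```

View pics/c6.png

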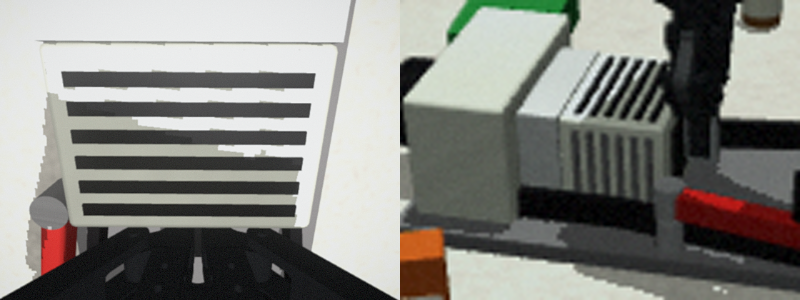

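The lamp face looks flush against the wall (side crop around (520,110)) and the pegs are hidden. Under 25 N it moves no further. I'll retreat and work out the latch swing.

Call:
servo_tool(
  increments=[
    [0,-8,0,0,0],
    [0,-10,0,0,0],
    [0,-20,0,0,0],
    [0,-20,0,-20,0],
    [0,0,-20,-50,0],
    [0,0,-50,-30,0],
    [0,0,0,0,0],
    [0,0,0,0,0],
  ],
)

```text
t: 16.7
tool_pos: [0.5537, 0.0083, 0.1406]
tool_rot: [3.136, 0.174, 0.002]
contact_force: [0.0, -0.8, -0.2]
opening: 0.0
grip_force: 0.0
```

```bash
cat > plan.py <<'E'
from h import *
o=get_obs();R=Ro.from_rotvec(o["tool_rot"]).as_matrix();p=np.array(o["tool_pos"])
print(o["t"],p,np.degrees(np.arctan2(R[1,0],R[0,0])))
h=np.array([.6101,.0205]);y=np.radians(6.1)
def f(a,d):
    th=y-np.pi/2-a;return h+.09*np.array([np.cos(th),np.sin(th)])-d*np.array([-np.sin(th),np.cos(th)])
last=p[:2]
for a,d in((1.76,.045),(1.76,.02),(1.5,.02),(1.25,.02),(1.,.02),(.75,.02),(.5,.02),(.25,.02),(.1,.019),(0,.017)):
    q=f(a,d);print(a,np.round(q,3),np.round(1000*(R.T@np.r_[q-last,0]),1));last=q
im,_=snap("wrist","w7");t,_=snap("top","t7")
b=np.zeros((420,800,3),np.uint8);b[:300,:400]=cv2.resize(im,(400,300));b[:420,400:]=cv2.resize(t[120:288,200:360],(400,420),interpolation=cv2.INTER_CUBIC)
cv2.imwrite("pics/c7.png",b)
E
python3 plan.py
```

```text
16.7 [0.5536848  0.0082549  0.14058362] 6.351802418442363
1.76 [0.524 0.073] [-22.2 -67.4  -0.1]
1.76 [0.522 0.048] [-4.8 24.5  0. ]
1.5 [0.518 0.024] [-6.7 23.   0. ]
1.25 [0.52  0.001] [-0.6 23.   0. ]
1.0 [ 0.527 -0.02 ] [ 5.1 22.4  0. ]
0.75 [ 0.54  -0.039] [10.5 20.5  0. ]
0.5 [ 0.557 -0.055] [15.2 17.2  0. ]
0.25 [ 0.577 -0.066] [19.  12.9  0. ]
0.1 [ 0.592 -0.07 ] [13.7  5.5  0. ]
0 [ 0.603 -0.071] [10.9  2.4  0. ]
```

View pics/c7.png

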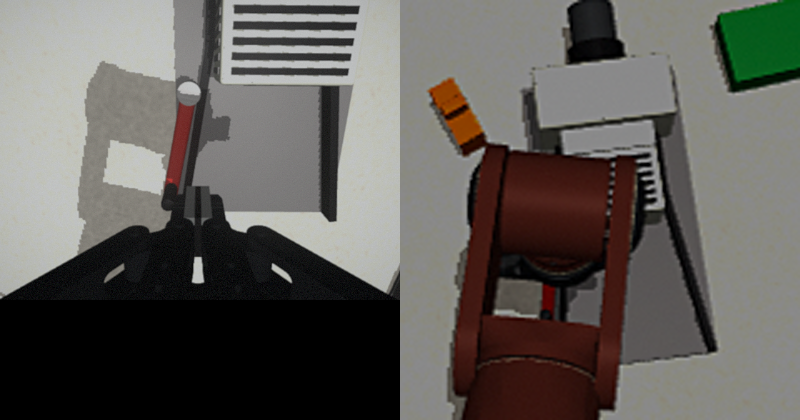

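The wrist view shows the latch open with its pin at about (168,192) in the crop, left of the fingers. That agrees with the plan.

Call:
servo_tool(
  increments=[
    [0,-11,-34,0,0],
    [0,-11,-34,0,0],
    [0,0,0,40,0],
    [0,0,0,33,0],
    [0,0,0,0,0],
    [0,-5,12,0,0],
    [0,0,12,0,0],
    [0,-3,12,0,0],
    [0,-3,11,0,0],
    [0,0,12,0,0],
    [0,0,11,0,0],
    [0,0,0,0,0],
  ],
)

```text
t: 18.3
tool_pos: [0.5207, 0.0017, 0.0672]
tool_rot: [3.136, 0.171, -0.001]
contact_force: [-0.4, 0.4, 0.3]
opening: -0.0
grip_force: 0.0
```

Run:
```python
from h import *
im,o=snap("wrist","w8");print(o["t"],o["tool_pos"],o["contact_force"])
h=np.array([.6101,.0205]);v=np.array(o["tool_pos"][:2])-h;print(np.linalg.norm(v))
hs=cv2.cvtColor(im,cv2.COLOR_BGR2HSV);m=cv2.inRange(hs,(0,120,50),(8,255,255))|cv2.inRange(hs,(170,120,50),(180,255,255))
c=max(cv2.findContours(m,0,1)[0],key=cv2.contourArea);r=cv2.fitLine(c,cv2.DIST_L2,0,.01,.01).ravel()
a=plane("wrist",r[2],r[3],.058,o);b=plane("wrist",r[2]+20*r[0],r[3]+20*r[1],.058,o);d=(b-a)[:2]
th=np.degrees(np.arctan2(d[1],d[0]));print("latch rad (mod pi)",np.radians((6.1-90-th)%180))
```

```text
18.3 [0.52068497 0.00169972 0.06718162] [-0.39188659  0.41069376  0.26352898]
0.09137011151517165
latch rad (mod pi) 1.1975263978991308
```

The latch has turned to about 1.2 rad, so I'll continue along the arc.

Call:
servo_tool(
  increments=[
    [0,2,11,0,0],
    [0,3,11,0,0],
    [0,5,10,0,0],
    [0,6,10,0,0],
    [0,7,9,0,0],
    [0,8,8,0,0],
    [0,9,7,0,0],
    [0,10,6,0,0],
    [0,0,0,0,0],
  ],
)

```text
t: 19.48
tool_pos: [0.5796, -0.0641, 0.0676]
tool_rot: [3.136, 0.173, 0.002]
contact_force: [1.1, 0.6, -0.0]
opening: -0.0001
grip_force: 0.0
```

Call:
servo_tool(
  increments=[
    [0,7,3,0,0],
    [0,7,2,0,0],
    [0,4,1,0,0],
    [0,3,0,0,0],
    [0,2,0,0,0],
    [0,0,0,0,0],
  ],
)

```text
t: 20.23
tool_pos: [0.6007, -0.0672, 0.0672]
tool_rot: [3.136, 0.173, -0.006]
contact_force: [-5.5, -1.5, 3.3]
opening: 0.0001
grip_force: 3.1
```

Call:
servo_tool(
  increments=[
    [0,2,0,0,0],
    [0,2,0,0,0],
    [0,0,0,0,0],
    [0,0,0,0,0],
  ],
)

```text
t: 20.72
tool_pos: [0.6011, -0.0673, 0.067]
tool_rot: [3.136, 0.173, -0.021]
contact_force: [-19.3, -2.9, 11.6]
opening: 0.0002
grip_force: 9.9
```

Call:
servo_tool(
  increments=[
    [0,-5,0,0,0],
    [0,-15,0,0,0],
    [0,-30,0,0,0],
    [0,-20,0,-40,0],
    [0,-20,0,-50,0],
    [0,0,0,-50,0],
    [0,0,0,0,0],
    [0,0,0,0,0],
  ],
)

```text
t: 21.72
tool_pos: [0.5161, -0.0762, 0.207]
tool_rot: [3.137, 0.173, 0.001]
contact_force: [-0.1, 0.3, 0.4]
opening: -0.0001
grip_force: 0.0
```

Run:
```python
from h import *
im,o=snap("wrist","w9");s,_=snap("side","s9");print(o["t"],o["tool_pos"],o["contact_force"])
hs=cv2.cvtColor(im,cv2.COLOR_BGR2HSV);m=cv2.inRange(hs,(0,120,50),(8,255,255))|cv2.inRange(hs,(170,120,50),(180,255,255))
c=max(cv2.findContours(m,0,1)[0],key=cv2.contourArea);r=cv2.fitLine(c,cv2.DIST_L2,0,.01,.01).ravel()
a=plane("wrist",r[2],r[3],.058,o);b=plane("wrist",r[2]+20*r[0],r[3]+20*r[1],.058,o);d=(b-a)[:2]
print("latch rad",np.radians(((6.1-90-np.degrees(np.arctan2(d[1],d[0])))+90)%180-90))
b=np.zeros((420,800,3),np.uint8);b[:300,:400]=cv2.resize(im,(400,300));b[:,400:]=cv2.resize(s[110:260,160:420],(400,420),interpolation=cv2.INTER_CUBIC)
cv2.imwrite("pics/c9.png",b)
```

```text
21.725 [ 0.51611056 -0.07616383  0.20702219] [-0.10467779  0.29202664  0.35770536]
latch rad 0.01582842952674415
```

View pics/c9.png

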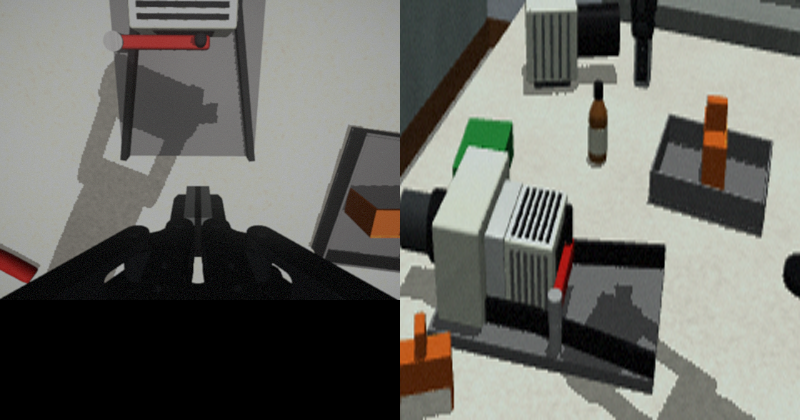

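The latch lies across the lamp's back at about 0.02 rad: wrist crop (115,42) to (208,42). The lamp is flush, the cover is upright in the tray, and the robot is clear of everything.

```bash
python3 -c "
from station import *
print(finish_job())"
```

```text
the job is handed in; nothing more can be done
None
```

The job is handed in at about 22 s: the cover stands in the tray, the lamp is flush on the pegs, the latch is shut at about 0.02 rad, and I saw neither bottle disturbed; no verdict came back.

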